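# Open the readout screen and hold the sprung hood half open

### The job

Get the moisture analyser ready for a sample dish: first swing the stiff screen of the separate readout terminal up until it stands open at 100 degrees from folded flat (just past upright), with the analyser's hood still shut, and leave the screen there. Then lift the analyser's sprung hood by its handle bar and hold it half open, at 45 degrees, for a colleague to reach in; your program finishes while the gripper is still holding the hood steady at that angle, because it would snap shut if let go. Do not shift or knock over the small things lying around.

Things in the scene. Friction and masses are not known exactly. Their poses are not given: they have to be found in the camera images.
- platform: Low fixed platform on which both units stand, bridging a shallow tray with tools: grey plate 315 (x) x 730 (y) x 12 mm, top 45 mm above the worktop. Origin: on the worktop under its centre. Never moves.
- analyser: Moisture analyser, fixed on the platform: white housing 205 (x) x 180 (y) x 70 mm high, on it a grey hood, a plate 163x172x12 mm with a raised middle (118x128 mm, 107 mm above the housing's underside when shut). Origin: centre of its underside. Front (handle side) faces its own -x, the hinge is at the back (+x), z up. Stands left or right of the terminal, yaw within 17 degrees.
- hood_hinge (a point): Middle of the hood's hinge axis, which is parallel to the analyser's y axis: at (67.5, 0, 80) mm in the analyser's frame. Fixed, turns with the analyser.
- hood (a joint): Opening angle of the hood in rad: 0 = shut and level, grows as its front edge is lifted, stop at 1.4; 45 degrees is 0.785. A spring and its weight (0.28 to 0.46 kg) always close it: about 3 to 6 N upward at the bar raises or holds it; let go, it falls shut.
- hood_bar (a point): Middle of the hood's steel handle bar: round rod 12 mm thick, 110 mm long, parallel to the hinge, 31 mm clear in front of the hood's front edge on two side arms 94 mm apart in the clear, nothing close below. 205 mm from the hinge axis; shut: 127 mm above the worktop, 137.5 mm ahead of the analyser's centre. Swings up and back about the hinge as the hood opens. The point turns with the hood.
- terminal: Readout terminal, fixed on the platform: low grey keypad base 150 (x) x 160 (y) x 28 mm high with a black screen panel hinged at its back. Origin: centre of its underside. Front faces its own -x, +x points to the hinge, z up. Turned up to 17 degrees either way.
- screen_hinge (a point): Middle of the screen's hinge axis, parallel to the terminal's y axis: at (60, 0, 40) mm in the terminal's frame. Fixed, turns with the terminal.
- screen (a joint): Opening angle of the screen in rad: 0 = folded down flat over the keys, 1.571 = upright, 100 degrees is 1.745, stop at 2.3. It starts 0.55 to 0.85 (31 to 49 degrees) open. A stiff friction hinge (0.25 N m): it stays where it is left and moves with some 2 to 7 N on the panel.
- screen_edge (a point): Middle of the screen's free edge: the panel is flat, 10 mm thick, 150 mm wide, from the hinge axis out to this edge 115 mm away, at mid-thickness. The side with the glass looks down at the keys when folded, and to the front (-x of the terminal) when upright; pushing that side backwards opens the screen.
- stopwatch: Black and yellow round stopwatch, 71x60x18 mm, loose, bystander. Origin: centre of its underside.
- tin_large: Round aluminium tin, 57 mm wide, 31 mm high, loose, bystander. Origin: centre of its underside.
- tin_small: Round aluminium tin, 50 mm wide, 27 mm high, loose, bystander. Origin: centre of its underside.
- tape_roll: Roll of black tape, 62 mm wide, 19 mm high, loose, bystander. Origin: centre of its underside.
- tweezers: Steel tweezers, 19x127x8 mm, lying along y, loose, bystander. Origin: centre of its underside.
- dropper_bottle: Small brown dropper bottle, 33 mm wide, 102 mm high, standing on the platform between the two units toward the back, loose, bystander. Origin: centre of its underside.
- pen: Black and white pen, 17x135x16 mm, loose, bystander. Origin: centre of its underside.

How it is judged:
By the outcome, as a careful person would: the job done as asked, in the order asked, and still so for the second after the job is handed in, while the arm keeps its last pose, push and grip.
It also fails if it takes over 58 s, if anything falls off the work surface, if the arm or the gripper's body presses on something with over 40 N, if the wrist force passes 120 N, or if a joint passes its speed limit or range.

### The arm

A 6-joint arm with a two-finger parallel gripper is mounted at the origin on a cart in front of the work surface, level with it; the furniture and walls round the work are solid. World frame = base frame: x ahead of the robot, y to its left, z up, the work surface at z = 0. Lengths are in mm, angles in rad, forces in N, time in s.
With the tool pointing down it reaches from about 325 to 775 mm from the base axis. Payload 9.3 kg.
Tool frame: the origin (TCP) lies on the centre line of the jaws, within the pads' length; the fingertips stand 19 mm ahead of it and the grasp point (between the pads) is the TCP (arm.finger_overhang is the distance from the TCP to the fingertips, in mm); z points along the fingers, y is the line along which they close (so a half turn about z gives the same grasp; the last joint's range is limited). The gripper opens to 85 mm and grips with 20 to 120 N. Pads are 22 mm wide; open, the fingers measure 114 mm over their backs; the gripper's body (76 mm by 85 mm) begins 54 mm behind the grasp point. The pads swing forward as they close: fully open they stand 13 mm farther back than shut.
Start: joints at [-1.293, 0.259, 0.021, 1.334, 0, 1.418], TCP at [229.672, -499.747, 250.279] pointing down, gripper open.
Joint ranges: [-3.04, 3.04], [-0.91, 1.82], [-1.04, 1.36], [-1.92, 1.95], [-1.52, 1.45], [-3.14, 3.14]. Speed limits (rad/s): [2.22, 2.22, 2.79, 3.14, 3.14, 3.14].

### API

Orientations are given as a unit quaternion [w, x, y, z].
In Python, from bench import arm gives the robot as it stands. Calls block until the motion is done:
- arm.movep(position, orientation): joint-space move of the TCP to a pose.
- arm.servo_line(position, max_speed=150, frame=None, force_limit=None): straight line of the TCP; frame=None keeps the orientation; max_speed is the mean speed in mm/s. With force_limit (N) it stops when the force on the tool has changed by that much, and returns True; else False.
- arm.set_joints(angles): joint-space move.
- arm.ungrasp() and arm.grasp(squeeze=None): open the fingers fully, or close them until they stop; squeeze is the grip in N (None keeps the last).
- arm.pause(seconds).
- arm.solve_ik(position, orientation): joint angles nearest the present ones, or None.
- arm.state(): the state.
- arm.capture(name): name is "side" or "top" or "wrist"; returns the picture (420x560x3 uint8, red, green, blue); there is no depth.
- arm.calibration(name): a dict with "intrinsics" (3x3 intrinsics, pixels), "R" (3x3) and "t" (3): a world point X has camera coordinates R X + t; the wrist camera has in their place "hand_eye" (4x4, takes a point from camera to tool coordinates, whose origin is the TCP and whose axes are the flange's). Camera axes: x right, y down, z forward; pixel columns grow to the right and rows downward; lengths in mm; the calibration is good to about 2 mm. A picture is of the moment at which its call begins: read the wrist's pose just before it. calibration takes no time and is no camera call.
A pose or a line that the arm cannot do raises arm.PlanningError and nothing moves.
- arm.sign_off(): hands the job in; it is judged then, once.
The state is a dict: "time_s": time; "qpos": joint angles; "qd": joint speeds; "tau": joint torques, N m; "eef_pos": TCP position; "tool_rot": TCP orientation; "ft_force": force on the tool from outside, world axes, zero at the start; "ft_torque": the same for the moment, N m; "opening": opening from 0.0 (shut) to 1.0 (fully open); "gripper_force": force on a finger pad.
Only numpy, scipy, OpenCV 4.12 (cv2) and the standard library are available. Lean on these libraries where they do the work, as an engineer would, in place of code of your own. Each camera call takes 0.05 s, during which the arm holds its last target. There are 200 camera calls.

## Working session

There is one attempt and no reset: what is moved stays moved. The work goes in short steps, each a Python script; the robot and the scene stay as the last script left them, time stands still between calls to the robot, and variables do not carry over. Pictures are saved under pics/ and viewed, at most 12 in all, crops included, and the job is handed in when it is done.

```bash
mkdir -p pics
python3 - <<'E'
from bench import arm
import cv2, numpy as np
for n in("top","side"):
    cv2.imwrite(f"pics/{n}0.png",cv2.resize(arm.capture(n)[:,:,::-1],None,fx=1.42,fy=1.42,interpolation=cv2.INTER_CUBIC))
    c=arm.calibration(n);print(n,np.round(c["intrinsics"],1).tolist(),np.round(c["R"],3).tolist(),np.round(c["t"]).tolist())
print(np.round(arm.calibration("wrist")["hand_eye"],3).tolist());s=arm.state();print(s["time_s"],s["tool_rot"],arm.finger_overhang)
E
```

```text
top [[520.7, 0.0, 277.0], [0.0, 520.7, 201.8], [0.0, 0.0, 1.0]] [[0.362, -0.932, -0.002], [-0.738, -0.286, -0.611], [0.569, 0.223, -0.791]] [-217.0, 445.0, 1667.0]
side [[423.2, 0.0, 283.6], [0.0, 423.2, 208.2], [0.0, 0.0, 1.0]] [[-0.274, -0.962, -0.004], [-0.46, 0.134, -0.878], [0.845, -0.238, -0.479]] [128.0, 354.0, 839.0]
[[-0.0, -0.946, -0.324, 82.468], [1.0, -0.0, -0.0, 0.509], [0.0, -0.324, 0.946, -123.552], [0.0, 0.0, 0.0, 1.0]]
0.1 [-6.02284272e-04  9.76887610e-01  2.13752741e-01 -3.07371828e-05] 19.0
```

View pics/top0.png

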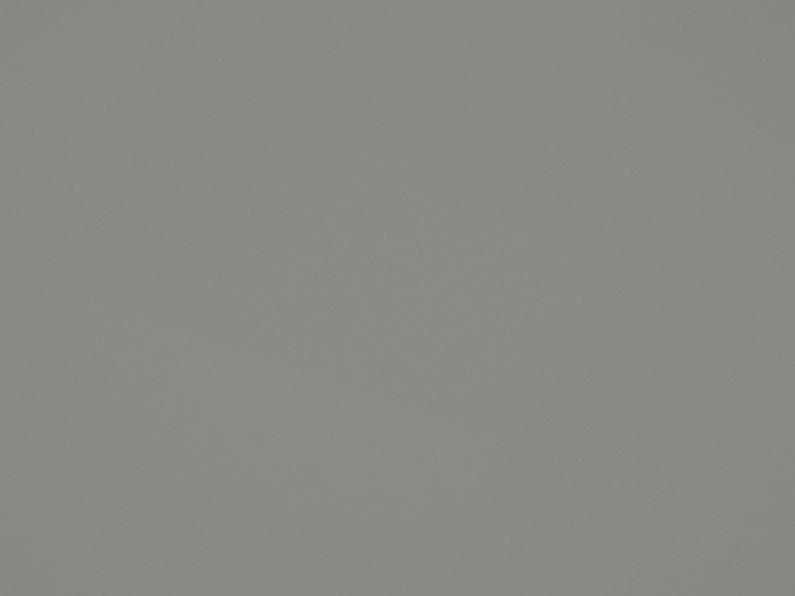

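View pics/side0.png

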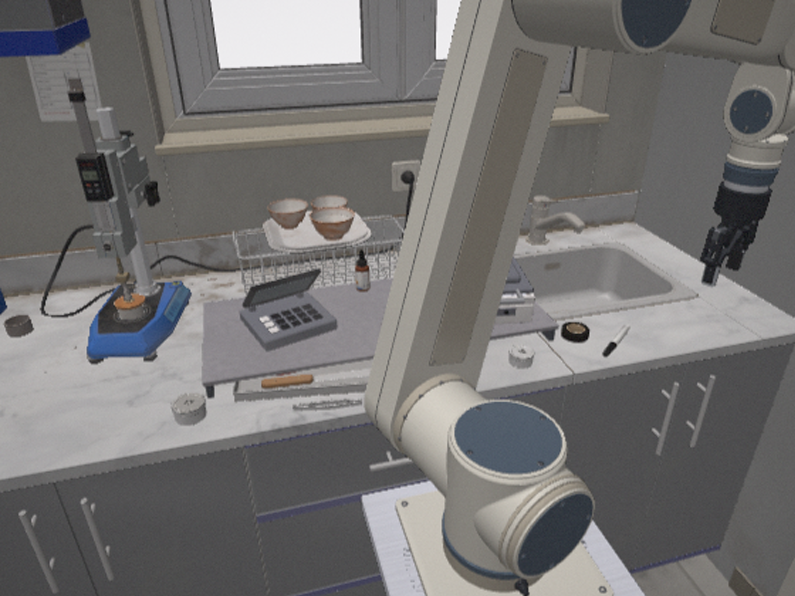

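The top view is blank (blocked). The side view shows the terminal on the left (about px 290,310, enlarged) with its screen partly open. The analyser is on the right, behind the arm (about 515,295). Next I'll look with the wrist camera from above.

```bash
cat > h.py <<'E'
from bench import arm
import cv2, numpy as np
from scipy.spatial.transform import Rotation as R
def q(m): # quaternion wxyz from matrix with columns x,y,z
    a=R.from_matrix(m).as_quat(); return [a[3],a[0],a[1],a[2]]
def rot(x,z):
    z=np.array(z,float);z/=np.linalg.norm(z);x=np.array(x,float);x-=z*(x@z);x/=np.linalg.norm(x)
    return np.c_[x,np.cross(z,x),z]
def RT(s):
    w=s["tool_rot"];return R.from_quat([w[1],w[2],w[3],w[0]]).as_matrix(),np.array(s["eef_pos"])
def side():
    c=arm.calibration("side");return np.array(c["intrinsics"]),np.array(c["R"]),np.array(c["t"])
def wristcam(s):
    c=arm.calibration("wrist");H=np.array(c["hand_eye"]);r,p=RT(s)
    Rc=r@H[:3,:3];pc=r@H[:3,3]+p
    return np.array(c["intrinsics"]),Rc.T,-Rc.T@pc
def proj(cam,X):
    K,r,t=cam;v=(np.atleast_2d(X)@r.T+t)@K.T;return v[:,:2]/v[:,2:]
def save(im,name,f=1.42): cv2.imwrite(f"pics/{name}.png",cv2.resize(im[:,:,::-1],None,fx=f,fy=f,interpolation=cv2.INTER_CUBIC))
def onplane(cam,uv,z):
    K,r,t=cam;d=r.T@np.linalg.solve(K,[*uv,1]);c=-r.T@t;return c+d*(z-c[2])/d[2]
E
python3 - <<'E'
from h import *
c=side();print(np.round(arm.calibration("wrist")["intrinsics"],1).tolist())
for n,uv,z in [("termfront-left",(260,346),60),("term fr right",(336,322),60),("plat near left",(203,382),45),("plat near right",(556,330),45),("bottle",(362,290),45)]: print(n,np.round(onplane(c,np.array(uv)/1.42,z)))
for x in ([1,0,0],[-1,0,0]):
  for p in ([420,0,500],[500,0,500],[450,150,450],[450,-150,450]):
    try: j=arm.solve_ik(p,q(rot(x,[0,0,-1])));print(x,p,None if j is None else np.round(j,2))
    except Exception as e: print(x,p,e)
E
```

```text
[[301.3, 0.0, 277.0], [0.0, 301.3, 213.0], [0.0, 0.0, 1.0]]
termfront-left [520. 278.  60.]
term fr right [568. 117.  60.]
plat near left [451. 387.  45.]
plat near right [ 432. -324.   45.]
bottle [721.  28.  45.]
[1, 0, 0] [420, 0, 500] [-0.2   0.08  0.44  1.93  0.    2.94]
[1, 0, 0] [500, 0, 500] None
[1, 0, 0] [450, 150, 450] [ 0.14  0.15  0.38  1.81  0.   -3.  ]
[1, 0, 0] [450, -150, 450] [-0.5   0.15  0.38  1.81  0.    2.64]
[-1, 0, 0] [420, 0, 500] [-0.2   0.08  0.44  1.93  0.   -0.2 ]
[-1, 0, 0] [500, 0, 500] None
[-1, 0, 0] [450, 150, 450] [0.14 0.15 0.38 1.81 0.   0.14]
[-1, 0, 0] [450, -150, 450] [-0.5   0.15  0.38  1.81  0.   -0.5 ]
```

Run:
```python
from h import *
import pickle
d={}
for n,p in(("wa",[470,-130,400]),("wt",[470,130,400])):
    arm.movep(p,q(rot([-1,0,0],[0,0,-1])))
    s=arm.state();im=arm.capture("wrist");d[n]=(wristcam(s),im);save(im,n)
im=arm.capture("side");save(im,"side1")
pickle.dump(d,open("w.pkl","wb"));print(s["time_s"],s["qpos"])
```

```text
2.8667 [ 9.60628827e-02  1.50613562e-01  2.57678752e-01  1.67804906e+00
 -3.75598228e-04  9.66858962e-02]
```

View pics/wa.png

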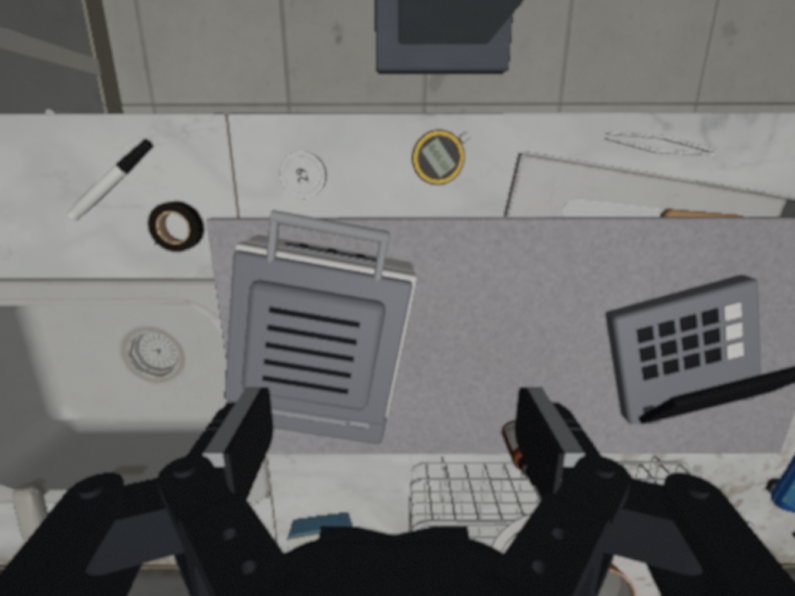

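View pics/wt.png

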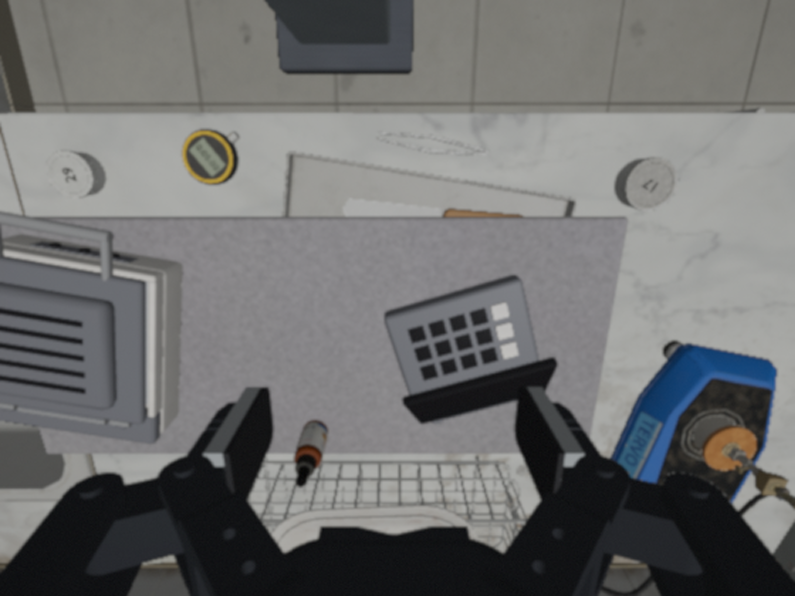

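The wrist views show everything. In wa the analyser is at about (320,330), its bar running (272,215)–(387,238). In wt the terminal is at (465,340), its screen edge seen edge-on at (405–555, 360–415). I'll enlarge both for exact corners.

Run:
```python
import cv2,pickle,numpy as np
d=pickle.load(open("w.pkl","rb"))
def crop(im,u,v,w,h,f): 
    c=cv2.resize(im[v:v+h,u:u+w,::-1],None,fx=f,fy=f,interpolation=cv2.INTER_CUBIC)
    for i in range(0,w,20): cv2.putText(c,str(u+i),(i*f,8),0,.3,(0,0,255));cv2.line(c,(i*f,10),(i*f,14),(0,0,255))
    for i in range(0,h,20): cv2.putText(c,str(v+i),(0,i*f+4),0,.3,(0,0,255))
    return c
a=crop(d["wt"][1],260,185,133,120,6); cv2.imwrite("pics/ct.png",a[:600,:798])
a=crop(d["wa"][1],140,135,160,120,5)
cv2.imwrite("pics/ca.png",a[:600,:800]);
```

```text
(no output)
```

View pics/ct.png

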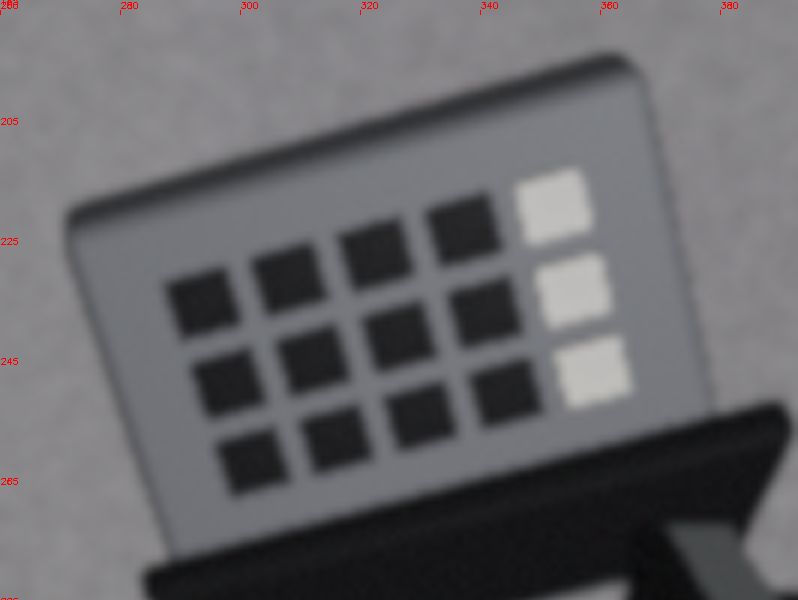

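View pics/ca.png

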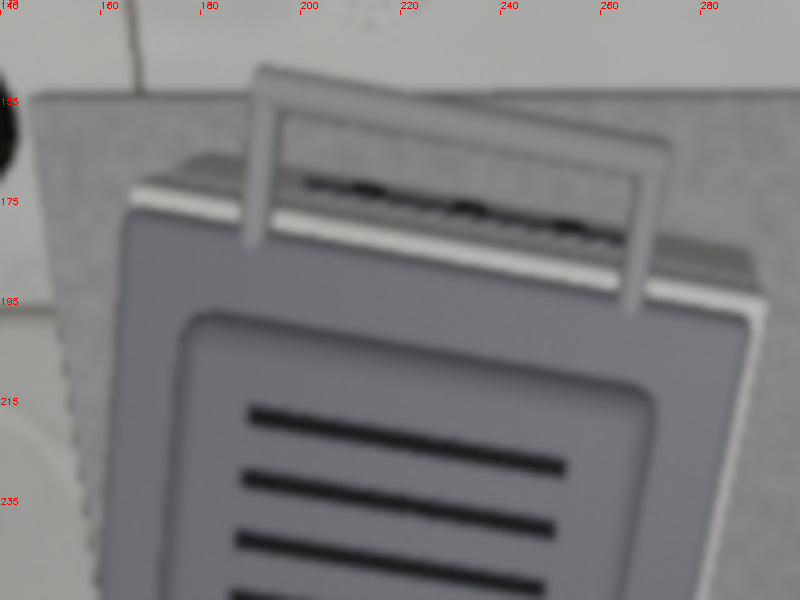

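View pics/side1.png

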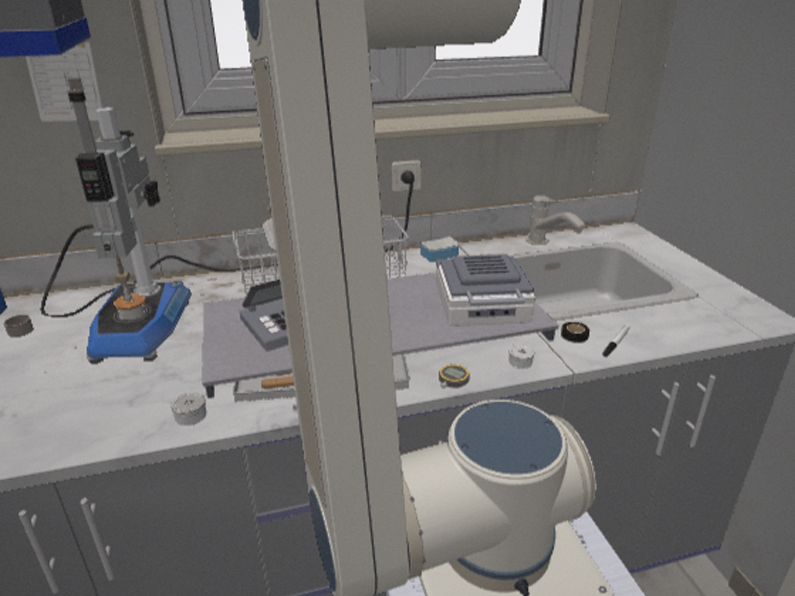

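In the terminal crop, the base's top front corners are near (64,235) and (642,66), and the glass-side screen edge runs (143,573)–(790,403). In the analyser crop, the bar's centre line runs (256,84)–(671,160), and the hood's front corners are at (125,208) and (752,315). Side1 shows that the hood is shut. Next I'll fit the poses.

```bash
cat > fit.py <<'E'
from h import *
import pickle
from scipy.optimize import least_squares
d=pickle.load(open("w.pkl","rb"))
def loc(p,X): 
    c,s=np.cos(p[2]),np.sin(p[2]);X=np.atleast_2d(X)
    return np.c_[p[0]+c*X[:,0]-s*X[:,1],p[1]+s*X[:,0]+c*X[:,1],45+X[:,2]]
def px(P,u,v,f): return np.array([[u+(x+.5)/f-.5,v+(y+.5)/f-.5] for x,y in P])
# y sign: image right = +y
A=[[-137.5,-55,82],[-137.5,55,82],[-100.5,-86,86],[-100.5,86,86]]
pa=px([(256,84),(671,160),(125,208),(752,315)],140,135,5)
cam=d["wa"][0]
fa=least_squares(lambda p:(proj(cam,loc(p,A))-pa).ravel(),[560,-180,0],x_scale=[1,1,.01])
print("analyser",np.round(fa.x,3),np.round(fa.fun,1))
def T(a):
    dr=np.array([-np.cos(a),np.sin(a)]);n=np.array([np.sin(a),np.cos(a)])
    g=np.array([60,40])+115*dr-5*n;h=np.array([60,40])+5*n
    return [[-75,-80,28],[-75,80,28],[g[0],-75,g[1]],[g[0],75,g[1]],[h[0],-75,h[1]]]
pt=px([(64,235),(642,66),(143,573),(790,403)],260,185,6);pt=np.r_[pt,[[296,296]]];w=np.array([1,1,1,1,.2])[:,None]
cam=d["wt"][0]
ft=least_squares(lambda p:((proj(cam,loc(p,T(p[3])))-pt)*w).ravel(),[600,180,.2,.7],x_scale=[1,1,.01,.01])
print("terminal",np.round(ft.x,3),np.round(ft.fun,1))
print("bar",loc(fa.x,[-137.5,0,82]),"hinge",loc(fa.x,[67.5,0,80]),"shinge",loc(ft.x,[60,0,40]))
E
python3 fit.py
```

```text
analyser [ 5.81868e+02 -2.14372e+02 -1.80000e-01] [-0.4  0.3 -0.1 -0.  -1.  -0.4  1.5  0.4]
terminal [6.06975e+02 2.14369e+02 2.97000e-01 8.02000e-01] [-0.9  0.1  1.2 -0.  -0.8  0.4  0.4 -0.4  0.1  0.7]
bar [[ 446.59082109 -189.74682793  127.        ]] hinge [[ 648.27651782 -226.46030957  125.        ]] shinge [[664.34279194 231.94506393  85.        ]]
```

```bash
cat >> fit.py <<'E'
def ax(yaw): return np.array([np.cos(yaw),np.sin(yaw),0]),np.array([-np.sin(yaw),np.cos(yaw),0])
Z=np.array([0,0,1.])
def scr(a,r,sg): # pose gripping the screen at opening a, r from the hinge
    e,l=ax(ft.x[2]);d=-np.cos(a)*e+np.sin(a)*Z
    return loc(ft.x,[60,0,40])[0]+r*d, rot(sg*l,-d)
def hood(a,al,sg,back=0):
    e,l=ax(fa.x[2]);c=np.array([-205*np.cos(a)+2*np.sin(a),205*np.sin(a)+2*np.cos(a)])
    z=np.cos(al+a)*e-np.sin(al+a)*Z
    return loc(fa.x,[67.5,0,80])[0]+c[0]*e+c[1]*Z-back*z, rot(sg*l,z)
E
python3 - <<'E'
from fit import *
def t(p):
    j=arm.solve_ik(p[0],q(p[1]));return None if j is None else np.round(j,2)
a0=ft.x[3]
for sg in(1,-1):
    print(sg,"pre",t(scr(a0,175,sg)))
    for a in (a0,1.2,1.745): print(t(scr(a,95,sg)))
    print("ret",t(scr(1.745,190,sg)))
    for al in(0,.25,.5,.75):
        print("hood",al,t(hood(0,al,sg,100)),t(hood(0,al,sg)),t(hood(.4,al,sg)),t(hood(.785,al,sg)))
E
```

```text
analyser [ 5.81868e+02 -2.14372e+02 -1.80000e-01] [-0.4  0.3 -0.1 -0.  -1.  -0.4  1.5  0.4]
terminal [6.06975e+02 2.14369e+02 2.97000e-01 8.02000e-01] [-0.9  0.1  1.2 -0.  -0.8  0.4  0.4 -0.4  0.1  0.7]
bar [[ 446.59082109 -189.74682793  127.        ]] hinge [[ 648.27651782 -226.46030957  125.        ]] shinge [[664.34279194 231.94506393  85.        ]]
1 pre [ 0.15 -0.03 -0.71  0.12  0.1   1.47]
[ 0.17  0.14 -0.71 -0.05  0.09  1.48]
[ 0.2   0.28 -0.22  0.71  0.04  1.48]
[ 0.22  0.71  0.59  1.62 -0.01  1.5 ]
ret [ 0.23  0.78  0.96  1.93 -0.01  1.5 ]
hood 0 None None None [-0.72 -0.15 -0.64  0.37  0.37  1.17]
hood 0.25 None None [-0.85 -0.17 -0.95 -0.01  0.51  1.13] [-0.65 -0.05 -0.41  0.72  0.23  1.16]
hood 0.5 None None [-0.75 -0.13 -0.73  0.39  0.34  1.1 ] [-0.59  0.07 -0.19  1.04  0.11  1.18]
hood 0.75 [-1.05 -0.32 -0.97  0.32  0.6   0.89] None [-0.67 -0.04 -0.52  0.71  0.19  1.12] [-0.54  0.22  0.03  1.34  0.01  1.21]
-1 pre [ 0.15 -0.03 -0.71  0.12  0.1  -1.68]
[ 0.17  0.14 -0.71 -0.05  0.09 -1.66]
[ 0.2   0.28 -0.22  0.71  0.04 -1.66]
[ 0.22  0.71  0.59  1.62 -0.01 -1.64]
ret [ 0.23  0.78  0.96  1.93 -0.01 -1.64]
hood 0 None None None [-0.72 -0.15 -0.64  0.37  0.37 -1.97]
hood 0.25 None None [-0.85 -0.17 -0.95 -0.01  0.51 -2.02] [-0.65 -0.05 -0.41  0.72  0.23 -1.98]
hood 0.5 None None [-0.75 -0.13 -0.73  0.39  0.34 -2.04] [-0.59  0.07 -0.19  1.04  0.11 -1.96]
hood 0.75 [-1.05 -0.32 -0.97  0.32  0.6  -2.25] None [-0.67 -0.04 -0.52  0.71  0.19 -2.02] [-0.54  0.22  0.03  1.34  0.01 -1.93]
```

```bash
python3 - <<'E' | tail -12
from fit import *
a0=ft.x[3]
p,r=scr(a0,175,1);arm.movep(p,q(r))
p,r=scr(a0,95,1);print(arm.servo_line(p,100,force_limit=15))
arm.grasp(25);s=arm.state();print(s["opening"],np.round(s["ft_force"],1),s["gripper_force"])
for a in np.linspace(a0,1.745,8)[1:]:
    p,r=scr(a,95,1);arm.servo_line(p,60,frame=q(r));print(round(a,2),np.round(arm.state()["ft_force"],1))
s=arm.state();print(s["opening"],s["time_s"],np.round(s["eef_pos"]-p,1))
save(arm.capture("side"),"side2")
E
```

```text
terminal [6.06975e+02 2.14369e+02 2.97000e-01 8.02000e-01] [-0.9  0.1  1.2 -0.  -0.8  0.4  0.4 -0.4  0.1  0.7]
bar [[ 446.59082109 -189.74682793  127.        ]] hinge [[ 648.27651782 -226.46030957  125.        ]] shinge [[664.34279194 231.94506393  85.        ]]
False
0.10988168895327786 [-3.  -0.3  2.2] 27.451169192790985
0.94 [-4.4 -2.   7.4]
1.07 [-5.5 -1.4 10.2]
1.21 [-4.3 -1.7 10.9]
1.34 [-3.8 -1.2 11.3]
1.48 [-3.4 -1.4 12.5]
1.61 [-2.7 -0.6 12.1]
1.74 [-0.2 -0.2 14.3]
0.11507277254011188 8.5583 [1.1 0.3 0.6]
```

View pics/side2.png

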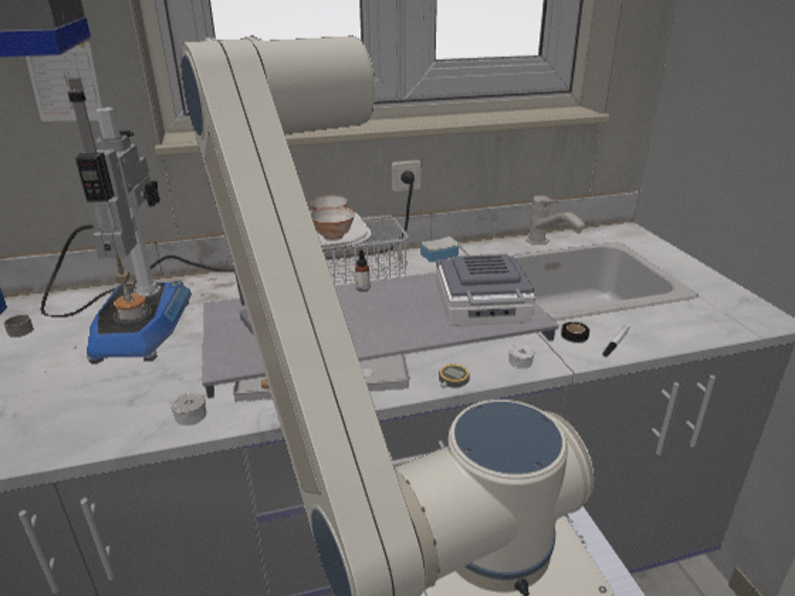

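The grip is secure (opening about 9.8 mm, the panel's thickness), and the screen has been swung through to 100°. In side2 the arm hides the terminal, the hood is still shut, and the small things haven't moved. Next I'll release, retreat, check, and scan for reachable hood grips.

```bash
python3 - <<'E' | tail -n +4
from fit import *
arm.ungrasp()
p,r=scr(1.745,165,1);arm.servo_line(p,150,frame=q(r))
arm.movep([430,-20,400],q(rot([-1,0,0],[0,0,-1])))
s=arm.state();im=arm.capture("wrist");w=wristcam(s);sd=arm.capture("side");print(s["time_s"])
pickle.dump((w,im,sd),open("w2.pkl","wb"))
f=lambda a:cv2.resize(a[:,:,::-1],None,fx=4,fy=4,interpolation=cv2.INTER_CUBIC)
def pts(a): 
    n=np.array([np.sin(a),np.cos(a)]);g=np.array([60,40])+115*np.array([-np.cos(a),np.sin(a)])
    return loc(ft.x,[[*(g+k*n)[:1],y,(g+k*n)[1]] for k in(-5,5) for y in(-75,75)]+[[60,-75,40],[60,75,40]])
for a in(85,95,100,105): print(a,np.round(proj(w,pts(np.radians(a))),1).tolist(),"side",np.round(proj(side(),pts(np.radians(a)))[:2],1).tolist())
uv=proj(w,pts(1.745)).mean(0).astype(int);us=proj(side(),pts(1.745)).mean(0).astype(int);print(uv,us)
def crop(im,c):
    u,v=max(c[0]-50,0),max(c[1]-55,0);u=min(u,460);v=min(v,310)
    k=f(im[v:v+110,u:u+100].copy());cv2.putText(k,f"{u},{v}",(5,15),0,.5,(0,0,255));return k
cv2.imwrite("pics/chk.png",np.hstack([crop(im,uv),crop(sd,us)]))
def t(p): return arm.solve_ik(p[0],q(p[1]))
for al in(.6,.7,.8,.85,.9,.95,1.0,1.1):
    for off in(0,6):
        j=t(hood(0,al,1,off));print(al,off,None if j is None else np.round(j,2),t(hood(0,al,1,90)) is not None,t(hood(.8,al,1,off)) is not None)
E
```

```text
11.475
85 [[406.3, 361.6], [519.5, 335.4], [407.7, 367.6], [520.3, 341.7], [381.1, 316.3], [468.6, 294.6]] side [[215.2, 171.9], [166.9, 183.7]]
95 [[408.9, 373.0], [520.6, 347.5], [409.8, 377.8], [520.5, 352.6], [381.1, 316.3], [468.6, 294.6]] side [[212.4, 169.5], [164.4, 180.9]]
100 [[409.8, 377.8], [520.5, 352.7], [410.3, 381.9], [519.8, 357.2], [381.1, 316.3], [468.6, 294.6]] side [[211.0, 168.6], [163.3, 180.0]]
105 [[410.3, 381.9], [519.8, 357.2], [410.6, 385.3], [518.7, 361.0], [381.1, 316.3], [468.6, 294.6]] side [[209.8, 168.1], [162.3, 179.3]]
[451 346] [188 185]
0.6 0 None False True
0.6 6 None False True
0.7 0 None True True
0.7 6 None True True
0.8 0 [-0.82 -0.05 -1.   -0.04  0.43  1.08] True True
0.8 6 [-0.83 -0.07 -1.   -0.01  0.44  1.07] True True
0.85 0 [-0.8  -0.05 -0.96  0.05  0.4   1.08] True True
0.85 6 [-0.81 -0.07 -0.95  0.07  0.4   1.07] True True
0.9 0 [-0.78 -0.05 -0.91  0.13  0.36  1.08] True True
0.9 6 [-0.79 -0.06 -0.91  0.15  0.36  1.07] True True
0.95 0 [-0.76 -0.04 -0.87  0.21  0.33  1.08] True True
0.95 6 [-0.77 -0.06 -0.86  0.23  0.33  1.07] True True
1.0 0 [-0.75 -0.03 -0.83  0.28  0.29  1.08] True True
1.0 6 [-0.75 -0.04 -0.82  0.3   0.3   1.08] True True
1.1 0 [-0.71 -0.   -0.74  0.42  0.23  1.09] True True
1.1 6 [-0.71 -0.01 -0.73  0.44  0.23  1.09] True True
```

View pics/chk.png

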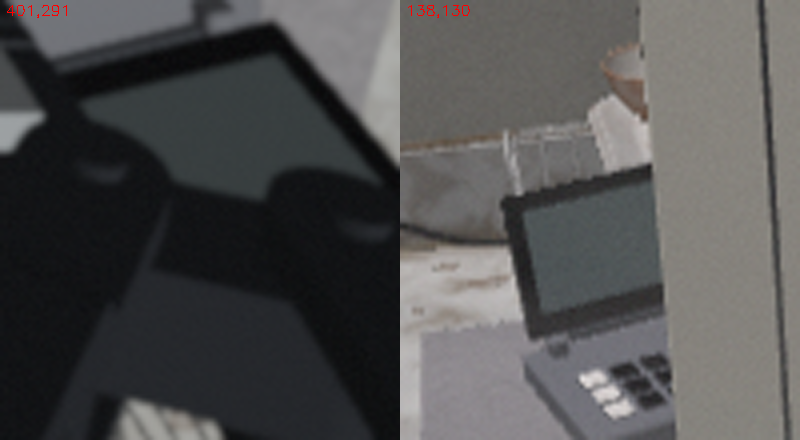

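In the side view the screen's upper left corner is at (163.6,180.0), against a prediction of (163.3,180.0) for 100°, so the screen is right. Now the hood.

```bash
python3 - <<'E' | tail -n +4
from fit import *
A=.85;O=5
p,r=hood(0,A,1,90);arm.movep(p,q(r))
p,r=hood(0,A,1,O);print(arm.servo_line(p,100,force_limit=10))
f=lambda:np.round(arm.state()["ft_force"],1)
print(f());arm.grasp(25);s=arm.state();print(s["opening"],f(),s["gripper_force"],s["time_s"],np.round(s["eef_pos"]-p,1))
sd=arm.capture("side");im=arm.capture("wrist")
save(np.hstack([im[60:,60:360],sd[140:280,240:440].repeat(2,0).repeat(2,1)[:360-0 if False else 280]]) if False else np.hstack([im[:280],sd[140:280,240:440].repeat(2,0).repeat(2,1)]),"grip",.83)
E
```

```text
False
[ 0.8  0.1 -0.4]
0.1295198552501599 [1.2 1.  2.1] 24.843033850193024 14.4 [ 0.2 -0.1  0.3]
```

View pics/grip.png

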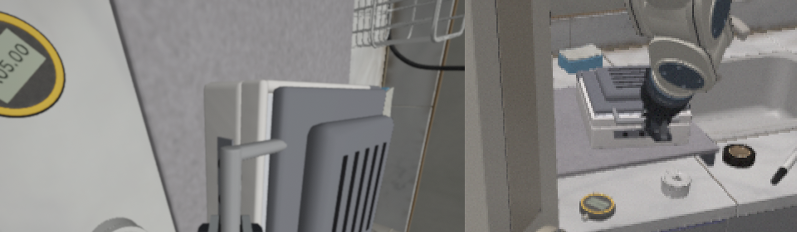

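The gripper holds the bar (opening about 11 mm, low forces) and the hood is still shut. Next I'll firm up the grip and lift along the arc.

```bash
python3 - <<'E' | tail -n +4
from fit import *
A=.85;O=5
arm.grasp(60)
for a in np.linspace(0,np.pi/4,9)[1:]:
    p,r=hood(a,A,1,O);arm.servo_line(p,70,frame=q(r));print(round(np.degrees(a)),np.round(arm.state()["ft_force"],1))
arm.pause(.5)
s=arm.state();rr,pp=RT(s);e,l=ax(fa.x[2])
b=pp+O*rr[:,2]-loc(fa.x,[67.5,0,80])[0]
print("angle",np.degrees(np.arctan2(b[2],-b@e)-np.arctan2(2,205)),"rad",np.hypot(b[2],b@e),s["opening"],s["gripper_force"],s["time_s"],np.round(s["qd"],3))
sd=arm.capture("side")
def hp(a): # hood corners front/back top at opening a
    c,sn=np.cos(a),np.sin(a);return loc(fa.x,[[67.5+c*x+sn*z,y,80-sn*x+c*z] for x in(-168,-5) for y in(-86,86) for z in(6,)])
for a in(40,45,50): print(a,np.round(proj(side(),hp(np.radians(a))),1).tolist())
save(sd[120:280,120:400],"final",2.8)
E
```

```text
6 [ 4.8 -2.  -3.5]
11 [ 3.1 -3.4 -4. ]
17 [ 1.5 -3.1 -5. ]
22 [-0.2 -3.7 -3.9]
28 [-3.4 -3.7 -3.7]
34 [-4.8 -3.1 -0.6]
39 [-7.1 -2.8  0.1]
45 [-7.3 -2.6  1.5]
angle 44.709818935094724 rad 205.22751664719095 0.11095902391381265 60.42446851730347 18.75 [ 0.    -0.     0.    -0.002  0.    -0.   ]
40 [[375.4, 163.9], [316.6, 166.4], [361.2, 179.0], [309.2, 181.3]]
45 [[374.7, 159.2], [316.2, 161.6], [361.2, 178.9], [309.1, 181.2]]
50 [[373.9, 154.7], [315.6, 157.1], [361.1, 178.8], [309.1, 181.2]]
```

View pics/final.png

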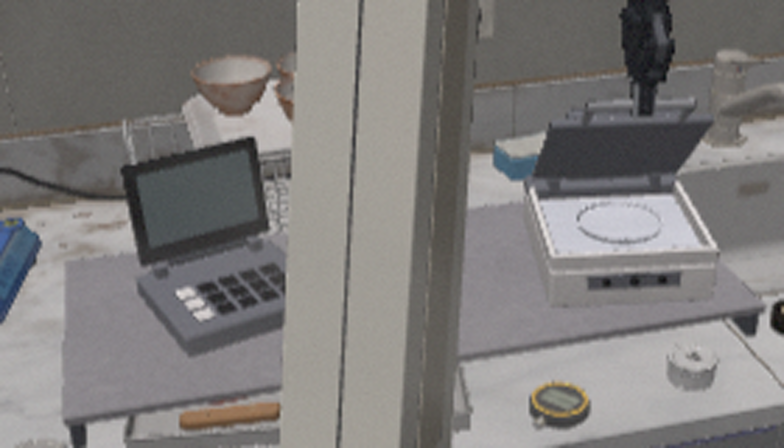

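The final view shows the screen's corner still at (163.6,180), which is 100°. The hood's front edge at about (317,163)–(374,163) fits 45°, and the arm's own pose gives 44.7°. The gripper is still on the bar and the small things are undisturbed.

```bash
python3 -c "
from bench import arm
print(arm.sign_off())"
```

```text
the job is handed in; nothing more can be done
None
```

I handed the job in with the screen open at about 100° and the gripper holding the hood at about 45° (44.7° from the arm's pose), after roughly 19 s; the small things in the final view were undisturbed.

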